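# Kit the power-supply parts into their trays

### The job

Kit up the power-supply parts on this electronics bench: carry each of the four components to the grey tray that matches its shape and size, and lower it in (do not drop it) so that it stands upright, flat on the tray's floor inside the rim. Heat sink in the long tray, transformer in the shorter rectangular tray, toroid in the large round tray, capacitor in the small round tray; leave the flux bottle and the solder reel standing where they are.

Things in the scene. Friction and masses are not known exactly. Their poses are not given: they have to be found in the camera images.
- heat_sink: Bare aluminium finned heat sink, 84 (x) x 36 (y) x 32 mm high, five upright fins running along x, the outer two forming its two long sides; about 0.15 kg. Origin: centre of the underside, z up. Stands on the bench at the start, fins up; grip it across y (36 mm).
- transformer: Small mains transformer: dark steel core 54 (x) x 20 mm with a copper winding 30 mm long (x) sticking out at both sides to 42 mm (y), on a black foot 54 x 42 x 4 mm; 45 mm high overall, winding between 8 and 40 mm height; about 0.28 kg. Origin: centre of the underside, z up. Upright at the start; grip it across y on the winding (42 mm).
- toroid: Copper-wound toroidal choke, a thick disc 62 mm in diameter, 32 mm high, black centre with brass bolt insert; about 0.3 kg. Origin: centre of the underside, z up. Lies flat at the start; grip it across its diameter.
- capacitor: Large electrolytic capacitor, black upright cylinder 35 mm in diameter, 52 mm high, aluminium top with a cross vent; about 0.07 kg. Origin: centre of the underside, z up. Upright at the start; grip it across its diameter.
- long_tray: Long rectangular grey plastic tray fixed to the bench, shallow and open-topped. Floor 3 mm above the bench, rim 8 mm above the bench, walls 4 mm. Origin: centre of the underside (on the bench), z up. Inside 100 (x) x 52 mm (y); for the heat sink, x along x (either way round).
- short_tray: Shorter rectangular grey plastic tray fixed to the bench, shallow and open-topped. Floor 3 mm above the bench, rim 8 mm above the bench, walls 4 mm. Origin: centre of the underside (on the bench), z up. Inside 70 (x) x 58 mm (y); for the transformer, x along x (either way round).
- large_round_tray: Large round grey plastic tray fixed to the bench, shallow and open-topped. Floor 3 mm above the bench, rim 8 mm above the bench, walls 4 mm. Origin: centre of the underside (on the bench), z up. Inside diameter 78 mm; for the toroid.
- small_round_tray: Small round grey plastic tray fixed to the bench, shallow and open-topped. Floor 3 mm above the bench, rim 8 mm above the bench, walls 4 mm. Origin: centre of the underside (on the bench), z up. Inside diameter 51 mm; for the capacitor.
- flux_bottle: Loose bystander: amber bottle 36 mm in diameter, 75 mm high, standing among the parts; do not disturb it. Origin: centre of the underside, z up. The components and trays lie in two rows of four, mixed and turned at random, centres at least 130 mm apart; nothing among them is taller than this bottle.
- solder_reel: Loose bystander: white and silver solder reel, 54 mm in diameter, 44 mm high, standing on its flange among the parts; do not disturb it. Origin: centre of the underside, z up. It, the flux bottle and a metal tin (52 mm diameter, 28 mm high, unlisted) stand between the two rows, each centre at least 100 mm from any component or tray centre.
Mind the look-alikes: they are no part of the job. Leave any blue look-alike of the large_round_tray alone. What is shaped like the heat_sink but turquoise is not meant.

How it is judged:
At the end, for the whole second after the job is handed in: Each component is in its own tray: centre within 15 mm of the tray's centre (horizontally), underside less than 5 mm above the bench (the tray floor is at 3 mm), upright within 4 degrees, at rest (horizontal distance between heat_sink and long_tray below 0.015 m and z of heat_sink in the frame of long_tray below 0.005 m and angle between each of heat_sink, transformer, toroid, capacitor's own z axis and vertical below 0.07 rad and linear speed of each of heat_sink, transformer, toroid, capacitor below 0.02 m/s and angular speed of each of heat_sink, transformer, toroid, capacitor below 0.2 rad/s and horizontal distance between transformer and short_tray below 0.015 m and z of transformer in the frame of short_tray below 0.005 m and horizontal distance between toroid and large_round_tray below 0.015 m and z of toroid in the frame of large_round_tray below 0.005 m and horizontal distance between capacitor and small_round_tray below 0.015 m and z of capacitor in the frame of small_round_tray below 0.005 m); the robot touches nothing.
It fails at once if a component is dropped: out of the fingers with its underside over 40 mm above the bench ((height (world z) of heat_sink above 0.04 m and contact force between heat_sink and the fingers below 0.02 N) or (height (world z) of transformer above 0.04 m and contact force between transformer and the fingers below 0.02 N) or (height (world z) of toroid above 0.04 m and contact force between toroid and the fingers below 0.02 N) or (height (world z) of capacitor above 0.04 m and contact force between capacitor and the fingers below 0.02 N)).
It fails at once if the flux bottle is knocked over or shoved more than 30 mm (angle between flux_bottle's own z axis and vertical above 0.5 rad or distance of flux_bottle from where it was at the start of the episode above 0.03 m).
It fails at once if the solder reel is knocked over or shoved more than 30 mm (angle between solder_reel's own z axis and vertical above 0.5 rad or distance of solder_reel from where it was at the start of the episode above 0.03 m).
It also fails if it takes over 128 s, if anything falls off the work surface, if the arm or the gripper's body presses on something with over 40 N, if the wrist force passes 120 N, or if a joint passes its speed limit or range.

### The arm

A 7-joint arm with a two-finger parallel gripper is mounted at the origin on the work surface. World frame = base frame: x ahead of the robot, y to its left, z up, the work surface at z = 0. Lengths are in m, angles in rad, forces in N, time in s.
With the tool pointing down it reaches from about 0.35 to 0.9 m from the base axis. Payload 19.9 kg.
Tool frame: the origin (TCP) lies midway between the tips of the shut fingers; the grasp point (between the pads) lies 19 mm behind it (grip_depth is the distance from the TCP to the grasp point, in m); z points along the fingers, y is the line along which they close (so a half turn about z gives the same grasp; the last joint's range is limited). The gripper opens to 85 mm and grips with 20 to 120 N. Pads are 22 mm wide; open, the fingers measure 114 mm over their backs; the gripper's body (76 mm by 85 mm) begins 54 mm behind the grasp point. The pads swing forward as they close: fully open they stand 13 mm farther back than shut.
Start: joints at [-1.248, 0.417, -0.01, 1.614, 0.005, 1.111, -0.053], TCP at [0.223, 0.584, 0.231] pointing down, gripper open.
Joint ranges: [-2.81, 2.81], [-0.39, 2.02], [-1.27, 1.25], [0.06, 2.57], [-1.19, 4.33], [0.19, 2], [-2.82, 2.82]. Speed limits (rad/s): [1.89, 1.89, 2.39, 2.39, 3.01, 3.01, 3.01].

### API

Orientations are given as a unit quaternion [x, y, z, w].
In Python, from cell import get_obs, get_image, get_calibration, job_done, spot_in, tip_of, grip_depth gives the robot as it stands.
- The arm moves only by the shell command python3 -m creep 'ROWS' [FORCE]. ROWS is JSON, one flat list of numbers, 5 for each row, row after row: the shift along the tool's x, y, z in units of 0.02 m (1.0 is 0.02 m), then the turn about the tool's z in units of 8 degrees (1.0 is 8 degrees), then the opening, from -1 (shut) to 1 (fully open). In form: [dx, dy, dz, twist, grip, dx, dy, dz, twist, grip, ...]. A call has 1 to 8 rows; each row shifts and turns the commanded pose from where the row before left it, along the tool's axes as they then stand; what a row does not reach is not made up. A row lasts 1/10 s, in which the tool goes at most 50 mm and 8.59 degrees, less where a joint would pass 70% of its speed; a pose out of reach is approached as far as the arm can. A call with a number of a shift or a turn outside -1 to 1 is refused whole. A call with a gripper value outside its range is refused whole. The fingers move at their own pace and stop on an object; FORCE is the grip in N (left out, the last holds). Time passes only in rows, so rows that do not move let the fingers close. It gives the time, the measured TCP pose, the force, the opening and the grip force at its end, in the units of the state.
- get_obs(): the state, without advancing time (a new reading comes with each control period).
- get_image(name): name is "scene" or "top" or "wrist"; returns (picture, depth): 384x512x3 uint8, red, green, blue; 384x512 float32, m along the optical axis (not along the pixel's ray), 0 where there is no reading.
- get_calibration(name): a dict with "fx", "fy", "cx", "cy" (pixels), "extrinsics" (4x4, takes a point from camera to world coordinates). Camera axes: x right, y up, looking along -z (the intrinsics and any distortion apply to the point x, -y, -z); pixel columns grow to the right and rows downward; lengths in m; the calibration is good to about 2 mm. A picture is of the moment at which its call begins: read the wrist's pose just before it. get_calibration takes no time and is no camera call; for the wrist camera it gives the pose at the moment of the call.
- job_done(): hands the job in; it is judged then, once.
Trained networks look in the newest picture that a camera, given by its name, has taken for a name from the list of things; names that differ only in an ending like _2 or _b are one class to them, and where a whole thing is asked for, a point or a joint stands for the part that bears it (a point fixed in the world has none). Each returns a list of dicts, best first, with "p" (0 to 1); they miss things now and then, are a little off and sometimes report something else, mostly with a low value. They report only what shows in the picture. A call takes as long as a camera call. They do not tell look-alikes from the thing itself.
- spot_in(query, camera): "centre" ([x, y, z] in m, in world coordinates, good to about 4 mm: the middle of the surface that is visible of it).
- tip_of(query, camera): "centre" ([x, y, z] in m, in world coordinates, good to about 4 mm: a listed point, or the origin of a listed thing).
The state is a dict: "clock": time; "q": joint angles; "qvel": joint speeds; "joint_torque": joint torques, N m; "eef_pos": TCP position; "eef_rot": TCP orientation; "ft_force": force on the tool from outside, world axes, zero at the start; "moment": the same for the moment, N m; "width": finger opening in m; "grip_force": force on a finger pad.
Only numpy, scipy, OpenCV 4.12 (cv2) and the standard library are available. Lean on these libraries where they do the work, as an engineer would, in place of code of your own. Each camera call takes 0.05 s, during which the arm holds its last target. There are 200 camera calls.

## Working session

There is one attempt and no reset: what is moved stays moved. The work goes in short steps, Python scripts to look and compute and a shell command to move; the robot and the scene stay as the last step left them, time stands still between calls to the robot, and variables do not carry over. Pictures are saved under pics/ and viewed, at most 14 in all, crops included, and the job is handed in when it is done.

```bash
mkdir -p pics; ls
python3 - <<'E'
from cell import *
import cv2,numpy as np
for n in("top","scene"):
    im,d=get_image(n); cv2.imwrite(f"pics/{n}0.png",im[:,:,::-1]); np.savez(f"{n}0.npz",im=im,d=d)
    c=get_calibration(n); print(n,c)
    if n=="top":
        for q in("heat_sink","transformer","toroid","capacitor","long_tray","short_tray","large_round_tray","small_round_tray","flux_bottle","solder_reel"):
            print(q,[(np.round(r["centre"],3).tolist(),round(r["p"],2)) for r in tip_of(q,n)])
print(get_obs()); print(grip_depth)
E
```

```text
pics
top {'fx': 438.3217496098226, 'fy': 438.3217496098226, 'cx': 259.8742700326453, 'cy': 188.01732145643868, 'extrinsics': array([[ 2.13716393e-02,  9.95884281e-01, -8.80781005e-02,
         4.20987596e-01],
       [-9.99771288e-01,  2.12189117e-02, -2.67002494e-03,
        -1.42789526e-02],
       [-7.90114434e-04,  8.81150188e-02,  9.96109994e-01,
         1.20621295e+00],
       [ 0.00000000e+00,  0.00000000e+00,  0.00000000e+00,
         1.00000000e+00]])}
heat_sink [([0.735, 0.138, -0.003], 0.87), ([0.612, 0.115, 0.0], 0.76)]
transformer [([0.448, 0.313, -0.002], 0.95)]
toroid [([0.606, -0.287, 0.0], 0.98), ([0.455, -0.301, -0.001], 0.29)]
capacitor [([0.631, 0.308, -0.004], 0.45)]
long_tray [([0.449, 0.089, 0.0], 0.67)]
short_tray [([0.613, -0.114, -0.002], 0.81), ([0.605, -0.289, 0.002], 0.56), ([0.457, -0.297, -0.0], 0.55)]
large_round_tray [([0.299, -0.178, 0.003], 0.75), ([0.446, -0.096, 0.0], 0.74)]
small_round_tray [([0.454, -0.297, -0.003], 0.74), ([0.604, -0.286, -0.0], 0.49)]
flux_bottle [([0.534, -0.202, 0.001], 0.57), ([0.446, 0.308, 0.001], 0.48)]
solder_reel [([0
[... 404 characters left out ...]
': 0.6, 'q': array([-1.24746858,  0.41738215, -0.01032548,  1.61356293,  0.00468615,
        1.1107091 , -0.05301347]), 'qvel': array([ 0.00069441, -0.00029726, -0.00023158,  0.00070436, -0.00078833,
        0.00211299, -0.00052828]), 'joint_torque': array([-4.66418369e-04, -8.63890600e+01,  6.77425079e-01, -4.35071039e+01,
        1.91348966e-02,  2.19110414e-03, -4.75689239e-05]), 'eef_pos': array([0.22297076, 0.58387187, 0.23128672]), 'eef_rot': array([ 1.81400677e-01,  9.83409271e-01, -1.94118449e-05,  4.13310241e-06]), 'ft_force': array([ 0.61653259, -0.51266372,  0.64358018]), 'moment': array([0.00898551, 0.0282734 , 0.04430806]), 'grip_force': 0.0, 'width': 0.08556756480034748}
0.0187
```

View pics/top0.png

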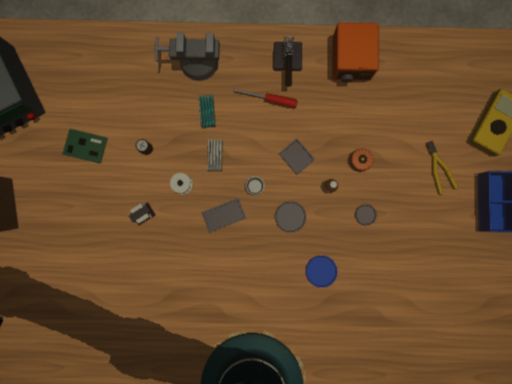

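View pics/scene0.png

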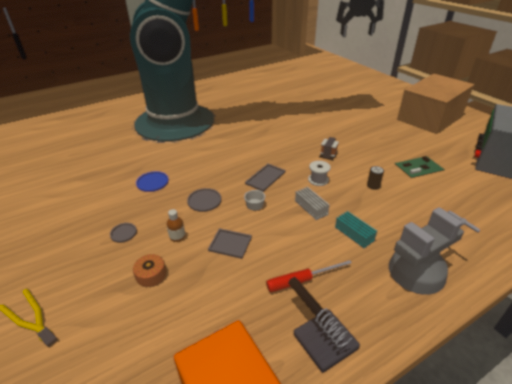

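The top view shows:
- **Heat sink:** silver at (215,155). The turquoise one at (207,111) is the look-alike.
- **Large round tray:** grey at (290,216). The blue one at (321,271) is the look-alike.
- **Round trays and tin:** small round tray at (365,214), not the tin at (255,186).
- **Toroid and reel:** toroid at (361,160), reel at (181,184).
- **Capacitor and bottle:** capacitor at (144,146), bottle at (330,186).
- **Rectangular trays and transformer:** short tray at (296,156), long tray at (224,215), transformer at (142,213).

Next I'll measure positions from depth and colour, and make one close crop to check the choices.

```bash
cat > h.py <<'E'
import numpy as np,cv2
from cell import *
def cloud(d,c):
    v,u=np.mgrid[:d.shape[0],:d.shape[1]]
    p=np.stack([(u-c["cx"])/c["fx"]*d,-(v-c["cy"])/c["fy"]*d,-d],-1)
    E=c["extrinsics"]; return p@E[:3,:3].T+E[:3,3]
def rect(xy):
    (cx,cy),(w,h),a=cv2.minAreaRect((xy*1000).astype(np.float32))
    if w<h: w,h,a=h,w,a+90
    return [round(cx,1),round(cy,1)],round(w,1),round(h,1),round((a+90)%180-90,1)
E
python3 - <<'E'
from h import *
z=np.load("top0.npz"); im,d=z["im"],z["d"]; P=cloud(d,get_calibration("top"))
bench=P[180:260,230:290,2]; print("bench",np.median(P[240:260,200:280,2]),P[240:260,200:280,2].std())
hsv=cv2.cvtColor(im,cv2.COLOR_RGB2HSV)
for n,(u,v),t in [("heat",(215,155),.012),("trans",(142,213),.012),("toroid",(361,160),.012),("cap",(144,146),.012),("long",(224,215),0),("short",(296,156),0),("large",(290,216),0),("small",(365,214),0),("bottle",(330,186),.01),("reel",(181,184),.01),("tin",(255,186),.01)]:
    m=np.zeros(d.shape,np.uint8); m[v-25:v+26,u-25:u+26]=1
    s=(P[...,2]>t) if t else (hsv[...,1]<70)
    k,l=cv2.connectedComponents((m*s).astype(np.uint8)); 
    ll=l[v-4:v+5,u-4:u+5]; i=np.bincount(ll[ll>0]).argmax(); q=P[l==i]
    top=q[:,2].max(); qt=q[q[:,2]>(np.percentile(q[:,2],90)-.006)] if t else q
    print(n,len(q),"ztop",round(np.percentile(q[:,2],90),4),"all",rect(q[:,:2]),"top",rect(qt[:,:2]),"mean",qt[:,:2].mean(0).round(4))
cv2.imwrite("pics/crop.png",cv2.resize(im[90:285,120:385,::-1],None,fx=3,fy=3,interpolation=cv2.INTER_CUBIC))
E
```

```text
bench 0.0007904793132633703 0.09018521841197841
heat 298 ztop 0.035 all ([530.6, 75.1], 275.0, 66.5, 25.6) top ([530.6, 75.1], 275.0, 66.5, 25.6) mean [0.6076 0.1137]
trans 319 ztop 0.0469 all ([447.8, 160.7], 350.5, 50.4, 89.5) top ([447.8, 160.7], 350.5, 50.4, 89.5) mean [0.4487 0.3051]
toroid 431 ztop 0.0359 all ([535.4, -155.2], 358.0, 60.3, -60.5) top ([512.5, -169.6], 356.0, 57.6, -50.3) mean [ 0.6066 -0.2815]
cap 185 ztop 0.0558 all ([628.5, 306.9], 35.3, 32.0, -83.8) top ([629.6, 306.9], 33.4, 32.3, -22.1) mean [0.6295 0.307 ]
long 781 ztop 0.0081 all ([451.4, 86.9], 104.1, 56.1, -66.8) top ([451.4, 86.9], 104.1, 56.1, -66.8) mean [0.4514 0.0873]
short 598 ztop 0.0086 all ([546.3, -56.9], 251.7, 81.8, -36.8) top ([546.3, -56.9], 251.7, 81.8, -36.8) mean [ 0.6176 -0.1104]
large 691 ztop 0.0079 all ([437.2, -82.6], 115.9, 79.2, -42.3) top ([437.2, -82.6], 115.9, 79.2, -42.3) mean [ 0.451 -0.095]
small 303 ztop 0.0087 all ([454.3, -169.8], 313.9, 51.8, -87.3) top ([454.3, -169.8], 313.9, 51.8, -87.3) mean [ 0.4607 -0.3001]
bottle 170 ztop 0.0767 all ([475.6, -119.0], 233.6, 35.3, -53.9) top ([482.9, -108.6], 225.0, 16.3, -60.9) mean [ 0.531  -0.1952]
reel 323 ztop 0.0477 all ([473.1, 112.9], 269.9, 52.2, 56.8) top ([473.1, 112.9], 269.9, 52.2, 56.8) mean [0.5323 0.2027]
tin 1 ztop 0.0106 all ([540.3, -0.2], 0.0, 0.0, 0.0) top ([540.3, -0.2], 0.0, 0.0, 0.0) mean [ 5.403e-01 -2.000e-04]
```

View pics/crop.png

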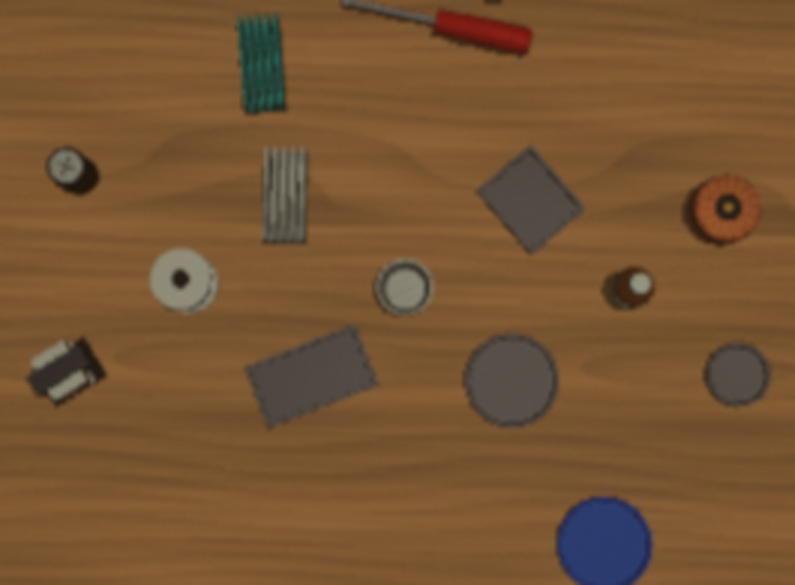

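The crop confirms the choices. The silver heat sink is at crop (285,195), with the turquoise one at (262,62). The capacitor with the cross vent is at (70,170), the grey large tray at (510,380), and the blue one at (603,543). The odd rectangles come from depth dropouts, so I'll filter those out and refit.

```bash
cat > seg.py <<'E'
from h import *
z=np.load("top0.npz"); im,d=z["im"],z["d"]; c=get_calibration("top")
med=cv2.medianBlur(d,5); d=np.where(abs(d-med)>.08,med,d); P=cloud(d,c)
hsv=cv2.cvtColor(im,cv2.COLOR_RGB2HSV); R={}
print("cam",c["extrinsics"][:3,3])
for n,(u,v),t in [("heat",(215,155),.012),("trans",(142,213),.012),("toroid",(361,160),.012),("cap",(144,146),.012),("long",(224,215),0),("short",(296,156),0),("large",(290,216),0),("small",(365,214),0),("bottle",(330,186),.01),("reel",(181,184),.01)]:
    m=np.zeros(d.shape,np.uint8); m[v-25:v+26,u-25:u+26]=1
    s=(P[...,2]>t)if t else (hsv[...,1]<80)
    k,l=cv2.connectedComponents((m*s*(d>.8)).astype(np.uint8))
    ll=l[v-4:v+5,u-4:u+5]; i=np.bincount(ll[ll>0]).argmax(); q=P[l==i]
    zt=np.percentile(q[:,2],90); qt=q[q[:,2]>zt-.008]
    print(n,len(q),"z",round(zt,4),"all",rect(q[:,:2]),"top",rect(qt[:,:2]),"mean",qt[:,:2].mean(0).round(4))
E
python3 seg.py
```

```text
cam [ 0.4209876  -0.01427895  1.20621295]
heat 297 z 0.0348 all ([613.1, 115.1], 84.5, 36.1, -0.4) top ([613.3, 115.3], 84.5, 36.0, -0.0) mean [0.6116 0.1158]
trans 318 z 0.0468 all ([448.8, 308.8], 55.5, 41.9, -56.6) top ([448.6, 309.1], 54.8, 41.9, -56.3) mean [0.4487 0.3081]
toroid 431 z 0.0359 all ([607.7, -283.7], 60.3, 59.3, -88.7) top ([608.3, -284.5], 58.3, 58.1, -2.2) mean [ 0.6078 -0.284 ]
cap 185 z 0.0558 all ([628.5, 306.9], 35.3, 32.0, -83.8) top ([628.5, 307.3], 34.6, 32.0, -83.8) mean [0.6293 0.307 ]
long 808 z 0.0087 all ([451.0, 87.1], 105.6, 57.3, -66.8) top ([451.0, 87.1], 105.6, 57.3, -66.8) mean [0.4515 0.0869]
short 621 z 0.0088 all ([617.4, -110.2], 75.5, 63.9, 42.0) top ([617.4, -110.2], 75.5, 63.9, 42.0) mean [ 0.6181 -0.1104]
large 711 z 0.0081 all ([450.7, -94.9], 79.5, 78.9, -43.9) top ([450.7, -94.9], 79.5, 78.9, -43.9) mean [ 0.4509 -0.095 ]
small 317 z 0.0091 all ([460.6, -300.0], 53.3, 51.8, -88.8) top ([460.6, -300.0], 53.3, 51.8, -88.8) mean [ 0.461  -0.3014]
bottle 170 z 0.0767 all ([534.2, -198.6], 35.0, 33.9, -43.3) top ([533.8, -199.8], 16.2, 16.1, 27.9) mean [ 0.5339 -0.1994]
reel 323 z 0.0476 all ([532.1, 203.7], 52.2, 52.0, -43.4) top ([532.1, 203.7], 52.2, 52.0, -43.4) mean [0.5322 0.2033]
```

```bash
cat > plan.py <<'E'
# python3 plan.py x y z psi : units still to go. twist first, then shifts in the twisted frame
import sys,numpy as np; from cell import get_obs
from scipy.spatial.transform import Rotation as R
x,y,z,psi=map(float,sys.argv[1:]); o=get_obs(); M=R.from_quat(o["eef_rot"]).as_matrix()
cur=np.degrees(np.arctan2(M[1,1],M[0,1])); d=psi-cur
T=R.from_euler("z",d,degrees=True).as_matrix()@M
s=T.T@(np.array([x,y,z])-o["eef_pos"])/.02
print("pos",o["eef_pos"].round(4),"yaw",cur.round(1),"width",o["width"].round(4),"t",round(o["clock"],1),"grip",round(o["grip_force"],1),"F",o["ft_force"].round(1))
print("twist",round(-d/8,2),"shift units",s.round(2),"down",M[:,2].round(3))
E
python3 plan.py 0.613 0.115 0.15 90
```

```text
Traceback (most recent call last):
  File "plan.py", line 8, in <module>
    print("pos",o["eef_pos"].round(4),"yaw",cur.round(1),"width",o["width"].round(4),"t",round(o["clock"],1),"grip",round(o["grip_force"],1),"F",o["ft_force"].round(1))
                                                                 ^^^^^^^^^^^^^^^^
AttributeError: 'float' object has no attribute 'round'
```

```bash
sed -i 's/o\["width"\].round(4)/round(o["width"],4)/' plan.py; python3 plan.py 0.613 0.115 0.15 90
```

```text
pos [0.223  0.5839 0.2313] yaw 69.1 width 0.0856 t 0.6 grip 0.0 F [ 0.6 -0.5  0.6]
twist -2.61 shift units [-19.5  -23.44   4.07] down [ 0. -0. -1.]
```

```bash
python3 -m creep '[0,0,0,-0.87,1,0,0,0,-0.87,1,0,0,0,-0.87,1,-0.8,-1,0,0,1,-0.8,-1,0,0,1,-0.8,-1,0,0,1,-0.8,-1,0,0,1,-0.8,-1,0,0,1]' 40 | tail -3
python3 -m creep '[-0.8,-1,0,0,1,-0.8,-1,0,0,1,-0.8,-1,0,0,1,-0.8,-1,0,0,1,-0.8,-1,0,0,1,-0.8,-1,0,0,1,-0.8,-1,0,0,1,-0.8,-1,0,0,1]' | tail -1
python3 -m creep '[-0.8,-1,0.4,0,1,-0.8,-1,0.4,0,1,-0.8,-1,0.4,0,1,-0.8,-1,0.4,0,1,-0.8,-1,0.4,0,1,-0.8,-1,0.4,0,1,-0.8,-1,0.4,0,1,-0.8,-1,0.4,0,1]' | tail -1
python3 plan.py 0.613 0.115 0.15 90
```

```text
ft_force: [0.3, 0.2, -0.7]
width: 0.0856
grip_force: 0.0
grip_force: 0.0
grip_force: 0.0
pos [0.5594 0.1629 0.1671] yaw 90.0 width 0.0853 t 3.0 grip 0.0 F [0.6 0.4 0.5]
twist -0.0 shift units [-2.68 -2.4   0.85] down [ 0.  0. -1.]
```

```bash
python3 -m creep '[-0.8,-0.8,0.3,0,1,-0.8,-0.8,0.3,0,1,-0.8,-0.8,0.3,0,1,0,0,0,0,1,0,0,0,0,1]' | tail -1
python3 plan.py 0.613 0.115 0.15 90
python3 - <<'E'
from h import *
c=get_calibration("wrist"); im,d=get_image("wrist"); cv2.imwrite("pics/w1.png",im[:,:,::-1])
P=cloud(d,c); m=(d>.05)&(P[...,2]>.02)&(P[...,2]<.05)&(abs(P[...,0]-.613)<.07)&(abs(P[...,1]-.115)<.05)
q=P[m]; print(len(q),rect(q[:,:2]),np.percentile(q[:,2],[50,90]),q[:,:2].mean(0))
print([(r["centre"],r["p"]) for r in tip_of("heat_sink","wrist")])
E
```

```text
grip_force: 0.0
pos [0.6067 0.1156 0.1491] yaw 89.9 width 0.0854 t 3.5 grip 0.0 F [0.7 0.2 0.4]
twist -0.01 shift units [-0.31 -0.03 -0.05] down [-0. -0. -1.]
1720 ([612.1, 114.5], 84.0, 36.0, 0.5) [0.03136    0.03233111] [0.60909753 0.11397545]
[([0.7344, 0.1375, -0.0009], 0.89), ([0.5308, 0.2011, -0.001], 0.45)]
```

View pics/w1.png

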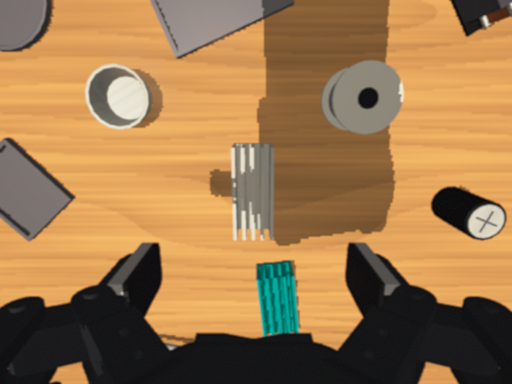

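The wrist view agrees with the top camera to within 1 mm: silver heat sink at (253,192), turquoise one at (278,298). I'll grasp it now.

```bash
python3 -m creep '[-0.27,0,0,0,1,0,0,1,0,1,0,0,1,0,1,0,0,1,0,1,0,0,1,0,1,0,0,1,0,1,0,0,1,0,1,0,0,0.6,0,1]' | tail -1
python3 -m creep '[0,0,0.4,0,1,0,0,0,0,1,0,0,0,0,-1,0,0,0,0,-1,0,0,0,0,-1,0,0,0,0,-1,0,0,0,0,-1,0,0,0,0,-1]' 50 | tail -1
python3 plan.py 0.612 0.115 0.008 90
```

```text
grip_force: 0.0
grip_force: 50.4
pos [0.6126 0.1158 0.0101] yaw 90.0 width 0.0352 t 5.2 grip 50.4 F [-0.9 -0.5  6.6]
twist -0.0 shift units [ 0.03 -0.04  0.1 ] down [ 0.001  0.    -1.   ]
```

```bash
python3 -m creep '[0,0,-0.5,0,-1,0,0,-1,0,-1,0,0,-1,0,-1,0,0,-1,0,-1,0,0,-1,0,-1,0,0,-1,0,-1,0,0,0,1,-1,0,0,0,1,-1]' | tail -1
python3 -m creep '[0,0,0,1,-1,0,0,0,1,-1,0,0,0,1,-1,0,0,0,1,-1,0,0,0,1,-1,0,0,0,1,-1,0,0,0,0.35,-1,0,0,0,0,-1]' | tail -1
python3 plan.py 0.451 0.087 0.12 23.2
```

```text
grip_force: 50.4
grip_force: 50.4
pos [0.6121 0.116  0.1199] yaw 23.2 width 0.0352 t 6.8 grip 50.4 F [-0.3  0.7 -2.4]
twist -0.01 shift units [ 1.84 -7.97 -0.01] down [ 0.  0. -1.]
```

```bash
python3 -m creep '[0.23,-1,0,0,-1,0.23,-1,0,0,-1,0.23,-1,0,0,-1,0.23,-1,0,0,-1,0.23,-1,0,0,-1,0.23,-1,0,0,-1,0.23,-1,0,0,-1,0.23,-1,0,0,-1]' | tail -1
python3 -m creep '[0,0,0,0,-1,0,0,0,0,-1]' | tail -1
python3 plan.py 0.451 0.087 0.0133 23.2;  python3 - <<'E'
from h import *
c=get_calibration("wrist"); im,d=get_image("wrist"); cv2.imwrite("pics/w2.png",im[:,:,::-1])
P=cloud(d,c);q=P[(d>.05)&(P[...,2]>.06)&(P[...,2]<.16)]
for z in np.arange(.06,.16,.005):
    s=q[(q[:,2]>z)&(q[:,2]<z+.005)&(np.hypot(q[:,0]-.451,q[:,1]-.087)<.06)]
    if len(s)>20: print(round(z,3),len(s),rect(s[:,:2]))
E
```

```text
grip_force: 50.5
grip_force: 50.5
pos [0.451  0.0868 0.1199] yaw 23.3 width 0.0352 t 7.8 grip 50.5 F [ 0.1 -0.1 -1.9]
twist 0.01 shift units [ 0.01 -0.    5.33] down [ 0.001  0.001 -1.   ]
0.11 1468 ([451.3, 86.1], 84.9, 35.4, -66.0)
0.115 3900 ([451.0, 86.2], 84.0, 35.9, -66.6)
0.12 571 ([450.9, 86.2], 84.4, 48.3, -66.1)
0.125 728 ([450.9, 86.5], 84.6, 59.9, -64.4)
0.13 895 ([448.4, 87.5], 87.3, 58.5, -85.8)
0.135 985 ([449.6, 89.1], 77.6, 62.0, -66.3)
0.14 5970 ([449.5, 89.4], 77.0, 62.0, -66.1)
0.145 482 ([450.6, 86.3], 62.1, 23.2, 23.0)
0.15 430 ([450.5, 86.5], 61.7, 23.2, 23.2)
0.155 902 ([453.2, 87.6], 62.6, 23.8, 23.3)
```

View pics/w2.png

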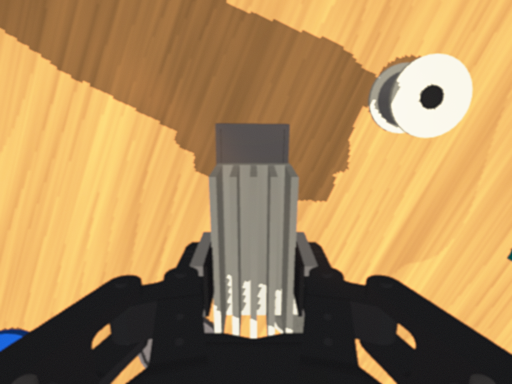

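The heat sink is held square at (255,250), with the tray at (252,142) in line beneath it. Lowering now.

```bash
python3 -m creep '[0,0,1,0,-1,0,0,1,0,-1,0,0,1,0,-1,0,0,1,0,-1,0,0,0.6,0,-1,0,0,0.4,0,-1,0,0,0.25,0,-1,0,0,0,0,-1]' | tail -1
python3 plan.py 0.451 0.087 0.0131 23.2
```

```text
grip_force: 50.6
pos [0.4508 0.0865 0.0142] yaw 23.2 width 0.0352 t 8.7 grip 50.6 F [ 0.5 -0.2 -0.3]
twist -0.0 shift units [0.02 0.02 0.05] down [-0. -0. -1.]
```

```bash
python3 -m creep '[0,0,0.05,0,-1,0,0,0,0,-1,0,0,0,0,0.5,0,0,0,0,0.5,0,0,0,0,0.5,0,0,-0.5,0,0.5,0,0,-1,0,1,0,0,-1,0,1]' | tail -1
python3 -m creep '[0,0,-1,0,1,0,0,-1,0,1,0,0,-1,0,1,0,0,-0.5,0,1,0,0,0,0,1]' | tail -1
python3 plan.py 0.4485 0.309 0.13 33.5
python3 - <<'E'
from h import *
c=get_calibration("wrist"); im,d=get_image("wrist"); P=cloud(d,c)
q=P[(d>.05)&(P[...,2]>.015)&(P[...,2]<.05)&(np.hypot(P[...,0]-.451,P[...,1]-.087)<.065)]
print(len(q),np.percentile(q[:,2],[50,90,99]),rect(q[q[:,2]>.03][:,:2]))
q=P[(d>.05)&(P[...,2]>.0045)&(P[...,2]<.012)&(np.hypot(P[...,0]-.451,P[...,1]-.087)<.08)];print(len(q),rect(q[:,:2]))
E
```

```text
grip_force: 0.0
grip_force: 0.0
pos [0.4512 0.0868 0.1346] yaw 23.2 width 0.0855 t 9.9 grip 0.0 F [-1.2  1.2 -0.1]
twist -1.29 shift units [9.34 6.02 0.24] down [ 0.002  0.001 -1.   ]
2278 [0.03427753 0.03519961 0.03587322] ([450.9, 85.7], 84.5, 36.1, -66.8)
3585 ([449.2, 86.8], 108.5, 60.1, -67.1)
```

```bash
python3 -m creep '[0,0,0,-0.65,1,0,0,0,-0.65,1,0.95,0.6,0,0,1,0.95,0.6,0,0,1,0.95,0.6,0,0,1,0.95,0.6,0,0,1,0.95,0.6,0,0,1,0.95,0.6,0,0,1]' | tail -1
python3 -m creep '[0.95,0.6,0,0,1,0.95,0.6,0,0,1,0.85,0.6,0,0,1,0.8,0.6,0,0,1,0,0,0,0,1,0,0,0,0,1]' | tail -1
python3 plan.py 0.4485 0.309 0.010 33.5
python3 - <<'E'
from h import *
c=get_calibration("wrist"); im,d=get_image("wrist"); P=cloud(d,c)
q=P[(d>.05)&(P[...,2]>.025)&(P[...,2]<.05)&(np.hypot(P[...,0]-.4485,P[...,1]-.309)<.045)]
print(len(q),np.percentile(q[:,2],[50,90,99]),rect(q[:,:2]),rect(q[q[:,2]>.042][:,:2]))
E
```

```text
grip_force: 0.0
grip_force: 0.0
pos [0.4481 0.3068 0.1325] yaw 33.6 width 0.0851 t 11.4 grip 0.0 F [ 1.2 -0.6  0. ]
twist 0.01 shift units [0.08 0.09 6.13] down [-0.001 -0.001 -1.   ]
2961 [0.0437161  0.04508618 0.04583347] ([448.0, 308.4], 54.4, 41.9, -57.0) ([448.2, 308.4], 54.1, 19.5, -56.9)
```

```bash
python3 -m creep '[0.06,0.06,0,0,1,0,0,1,0,1,0,0,1,0,1,0,0,1,0,1,0,0,1,0,1,0,0,1,0,1,0,0,0.7,0,1,0,0,0.4,0,1]' | tail -1
python3 -m creep '[0,0,0,0,1,0,0,0,0,-1,0,0,0,0,-1,0,0,0,0,-1,0,0,0,0,-1,0,0,0,0,-1,0,0,0,0,-1]' 60 | tail -1
python3 plan.py 0.4485 0.309 0.01 33.5
python3 -m creep '[0,0,-0.5,0,-1,0,0,-1,0,-1,0,0,-1,0,-1,0,0,-1,0,-1,0,0,-1,0,-1,0,0,-1,0,-1,0,0,-0.5,0,-1,0,0,0,0,-1]' | tail -1
python3 plan.py 0.6175 -0.1102 0.13 -48
```

```text
grip_force: 0.0
grip_force: 60.7
pos [0.4489 0.309  0.0121] yaw 33.6 width 0.0413 t 12.9 grip 60.7 F [-1.5 -0.3  8.8]
twist 0.01 shift units [ 0.01 -0.02  0.1 ] down [ 0.001  0.001 -1.   ]
grip_force: 61.7
pos [0.449  0.3091 0.1326] yaw 33.6 width 0.0411 t 13.8 grip 61.7 F [-0.5 -0.6 -3.9]
twist 10.2 shift units [-7.77 21.22  0.17] down [ 0.002  0.001 -1.   ]
```

```bash
python3 -m creep '[0,0,0,1,-1,0,0,0,1,-1,0,0,0,1,-1,0,0,0,1,-1,0,0,0,1,-1,0,0,0,1,-1,0,0,0,1,-1,0,0,0,1,-1]' | tail -1
python3 -m creep '[0,0,0,1,-1,0,0,0,1,-1,0,0,0,0.2,-1,-0.35,0.95,0,0,-1,-0.35,0.95,0,0,-1,-0.35,0.95,0,0,-1,-0.35,0.95,0,0,-1,-0.35,0.95,0,0,-1]' | tail -1
python3 -m creep '[-0.35,0.95,0,0,-1,-0.35,0.95,0,0,-1,-0.35,0.95,0,0,-1,-0.35,0.95,0,0,-1,-0.35,0.95,0,0,-1,-0.35,0.95,0,0,-1,-0.35,0.95,0,0,-1,-0.35,0.95,0,0,-1]' | tail -1
python3 -m creep '[-0.35,0.95,0,0,-1,-0.35,0.95,0,0,-1,-0.35,0.95,0,0,-1,-0.35,0.95,0,0,-1,-0.35,0.95,0,0,-1,-0.35,0.95,0,0,-1,-0.35,0.95,0,0,-1,0,0,0,0,-1]' | tail -1
python3 plan.py 0.6175 -0.1102 0.0151 -48
```

```text
grip_force: 61.7
grip_force: 61.7
grip_force: 61.7
grip_force: 61.7
pos [ 0.5988 -0.0705  0.1308] yaw -48.0 width 0.041 t 16.9 grip 61.7 F [-0.4 -1.  -3.4]
twist -0.0 shift units [-0.62  2.1   5.79] down [-0.    -0.002 -1.   ]
```

```bash
python3 - <<'E'
from h import *
c=get_calibration("wrist"); im,d=get_image("wrist"); cv2.imwrite("pics/w3.png",im[:,:,::-1]); P=cloud(d,c)
q=P[(d>.05)&(P[...,2]>.0055)&(P[...,2]<.012)&(np.hypot(P[...,0]-.617,P[...,1]+.11)<.07)]
print(len(q),rect(q[:,:2]))
E
python3 -m creep '[-0.3,0.8,0,0,-1,-0.3,0.8,0,0,-1,0,0.45,0,0,-1,0,0,0,0,-1,0,0,0,0,-1]' | tail -1
python3 plan.py 0.6175 -0.1102 0.0151 -48
python3 - <<'E'
from h import *
c=get_calibration("wrist"); im,d=get_image("wrist"); cv2.imwrite("pics/w4.png",im[:,:,::-1]); P=cloud(d,c)
o=get_obs()["eef_pos"]
q=P[(d>.05)&(P[...,2]>.155)&(P[...,2]<.175)&(np.hypot(P[...,0]-o[0],P[...,1]-o[1])<.045)]
print(len(q),rect(q[:,:2]),np.percentile(q[:,2],[5,50,95]))
E
```

```text
962 ([615.8, -111.0], 78.5, 65.9, 41.9)
grip_force: 61.8
pos [ 0.617  -0.1049  0.131 ] yaw -48.0 width 0.0409 t 17.5 grip 61.8 F [-0.5  1.2 -4.2]
twist 0.01 shift units [-0.16  0.22  5.79] down [-0.001  0.    -1.   ]
11975 ([619.5, -100.9], 62.7, 58.2, -88.8) [0.15747562 0.16281144 0.16965597]
```

View pics/w4.png

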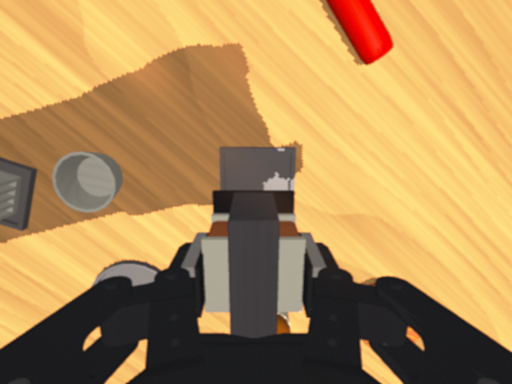

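The transformer is level at (255,265), with the short tray behind it at (258,170), aligned. Lowering.

```bash
python3 -m creep '[-0.14,0.24,1,0,-1,0,0,1,0,-1,0,0,1,0,-1,0,0,1,0,-1,0,0,1,0,-1,0,0,0.4,0,-1,0,0,0.25,0,-1,0,0,0,0,-1]' | tail -1
python3 plan.py 0.6167 -0.1105 0.0151 -48
```

```text
grip_force: 61.8
pos [ 0.6183 -0.111   0.0184] yaw -48.0 width 0.0409 t 18.4 grip 61.8 F [ 0.4 -0.6 -3.5]
twist 0.0 shift units [-0.04 -0.08  0.16] down [-0.  0. -1.]
```

```bash
python3 -m creep '[0,-0.05,0.12,0,-1,0,0,0.1,0,-1,0,0,0,0,-1]' | tail -7
python3 plan.py 0.6167 -0.1105 0.0151 -48
```

```text
clock: 18.65
eef_pos: [0.6181, -0.1104, 0.0151]
eef_rot: [0.934, 0.358, 0.001, -0.0]
ft_force: [-4.8, 2.7, 10.9]
width: 0.0411
grip_force: 63.6
pos [ 0.6181 -0.1104  0.0151] yaw -48.0 width 0.0411 t 18.6 grip 63.6 F [-4.8  2.7 10.9]
twist -0.0 shift units [-0.05 -0.04  0.  ] down [ 0.001  0.001 -1.   ]
```

Contact with the floor. Releasing, then rising and checking.

```bash
python3 -m creep '[0,0,0,0,0.6,0,0,0,0,0.6,0,0,0,0,0.6,0,0,-0.5,0,0.8,0,0,-1,0,1,0,0,-1,0,1,0,0,-1,0,1,0,0,-1,0,1]' | tail -1
python3 -m creep '[0,0,-1,0,1,0,0,-0.5,0,1,0,0,0,0,1]' | tail -1
python3 plan.py 0.608 -0.2845 0.13 -48
python3 - <<'E'
from h import *
c=get_calibration("wrist"); im,d=get_image("wrist"); P=cloud(d,c)
q=P[(d>.05)&(P[...,2]>.02)&(P[...,2]<.06)&(np.hypot(P[...,0]-.617,P[...,1]+.11)<.05)]
print(len(q),np.percentile(q[:,2],[50,90,99]),rect(q[:,:2]),rect(q[q[:,2]>.044][:,:2]))
E
```

```text
grip_force: 0.0
grip_force: 0.0
pos [ 0.6183 -0.1107  0.1354] yaw -48.0 width 0.0856 t 19.8 grip 0.0 F [0.2 0.5 0. ]
twist -0.0 shift units [-6.2   6.11  0.27] down [ 0.002 -0.    -1.   ]
3031 [0.04663532 0.04806815 0.048856  ] ([618.0, -110.9], 54.2, 41.8, 42.4) ([617.7, -110.5], 54.4, 35.7, 39.1)
```

```bash
python3 -m creep '[-0.88,0.87,0,0,1,-0.88,0.87,0,0,1,-0.88,0.87,0,0,1,-0.88,0.87,0,0,1,-0.88,0.87,0,0,1,-0.88,0.87,0,0,1,-0.88,0.87,0,0,1,0,0,0,0,1]' | tail -1
python3 -m creep '[0,0,0,0,1]' | tail -1
python3 plan.py 0.608 -0.2845 0.004 -48
python3 - <<'E'
from h import *
c=get_calibration("wrist"); im,d=get_image("wrist"); P=cloud(d,c)
q=P[(d>.05)&(P[...,2]>.015)&(P[...,2]<.05)&(np.hypot(P[...,0]-.608,P[...,1]+.284)<.045)]
print(len(q),np.percentile(q[:,2],[50,90,99]),rect(q[:,:2]),cv2.minEnclosingCircle((q[:,:2]*1000).astype(np.float32)))
E
```

```text
grip_force: 0.0
grip_force: 0.0
pos [ 0.6069 -0.2837  0.1328] yaw -48.1 width 0.0851 t 20.7 grip 0.0 F [ 0.3 -0.3 -0.7]
twist -0.01 shift units [0.02 0.07 6.44] down [-0.001  0.    -1.   ]
4250 [0.03146058 0.03247831 0.03330565] ([608.5, -286.1], 61.1, 60.2, -66.9) ((607.8751220703125, -286.2890625), 30.99265480041504)
```

```bash
python3 -m creep '[-0.04,0.12,0,0,1,0,0,1,0,1,0,0,1,0,1,0,0,1,0,1,0,0,1,0,1,0,0,1,0,1,0,0,0.9,0,1,0,0,0.5,0,1]' | tail -1
python3 -m creep '[0,0,0,0,1,0,0,0,0,-1,0,0,0,0,-1,0,0,0,0,-1,0,0,0,0,-1,0,0,0,0,-1]' 80 | tail -1
python3 plan.py 0.608 -0.286 0.004 -48
python3 -m creep '[0,0,-0.5,0,-1,0,0,-1,0,-1,0,0,-1,0,-1,0,0,-1,0,-1,0,0,-1,0,-1,0,0,-1,0,-1,0,0,-0.5,0,-1,0,0,0,0,-1]' | tail -1
python3 plan.py 0.4508 -0.095 0.13 -48
```

```text
grip_force: 0.0
grip_force: 85.4
pos [ 0.6092 -0.2863  0.0077] yaw -48.0 width 0.0596 t 22.1 grip 85.4 F [-3.4  1.7 11.4]
twist -0.0 shift units [-0.03 -0.05  0.19] down [ 0.002 -0.001 -1.   ]
grip_force: 87.4
pos [ 0.6093 -0.2862  0.1283] yaw -48.0 width 0.0591 t 22.9 grip 87.4 F [ 0.4 -0.7 -3.2]
twist -0.0 shift units [  0.51 -12.41  -0.12] down [ 0.003 -0.001 -1.   ]
```

```bash
python3 -m creep '[0.04,-0.9,0,0,-1,0.04,-0.9,0,0,-1,0.04,-0.9,0,0,-1,0.04,-0.9,0,0,-1,0.04,-0.9,0,0,-1,0.04,-0.9,0,0,-1,0.04,-0.9,0,0,-1,0.04,-0.9,0,0,-1]' | tail -1
python3 -m creep '[0.04,-0.9,0,0,-1,0.04,-0.9,0,0,-1,0.04,-0.9,0,0,-1,0.04,-0.9,0,0,-1,0.04,-0.9,0,0,-1,0.0,-0.7,0,0,-1,0,0,0,0,-1,0,0,0,0,-1]' | tail -1
python3 plan.py 0.4508 -0.095 0.0107 -48
python3 - <<'E'
from h import *
c=get_calibration("wrist"); im,d=get_image("wrist"); cv2.imwrite("pics/w5.png",im[:,:,::-1]); P=cloud(d,c)
o=get_obs()["eef_pos"]
q=P[(d>.05)&(P[...,2]>.13)&(P[...,2]<.16)&(np.hypot(P[...,0]-o[0],P[...,1]-o[1])<.033)]
print(len(q),np.percentile(q[:,2],[5,50,95]), np.linalg.lstsq(np.c_[q[:,:2],np.ones(len(q))],q[:,2],rcond=None)[0])
E
```

```text
grip_force: 87.4
grip_force: 87.4
pos [ 0.4505 -0.0945  0.1259] yaw -48.0 width 0.0593 t 24.6 grip 87.4 F [ 0.2 -0.5 -4. ]
twist 0.0 shift units [-0.    0.03  5.76] down [ 0. -0. -1.]
15945 [0.14155323 0.14956476 0.15119206] [-0.06422358 -0.0568045   0.17280114]
```

View pics/w5.png

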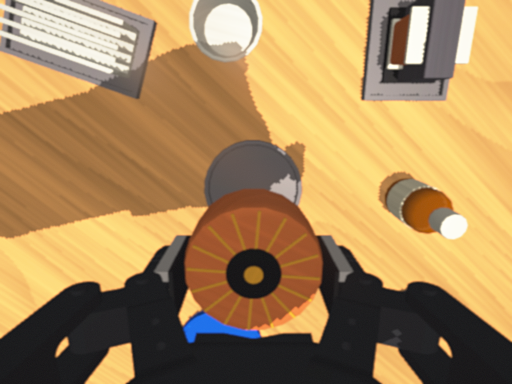

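The toroid is held flat at (253,270). The grey tray is at (253,180) and the blue one at (225,325). The heat sink and transformer are sitting in their trays. Lowering.

```bash
python3 -m creep '[0,0,1,0,-1,0,0,1,0,-1,0,0,1,0,-1,0,0,1,0,-1,0,0,1,0,-1,0,0,0.4,0,-1,0,0,0.25,0,-1,0,0,0,0,-1]' | tail -1
python3 -m creep '[0,0,0.1,0,-1,0,0,0,0,-1]' | tail -1
python3 plan.py 0.4508 -0.095 0.0107 -48
```

```text
grip_force: 87.3
grip_force: 87.4
pos [ 0.4508 -0.0945  0.0113] yaw -48.0 width 0.0592 t 25.6 grip 87.4 F [-0.3  0.3 -2.4]
twist -0.0 shift units [-0.01  0.02  0.03] down [ 0.001 -0.    -1.   ]
```

```bash
python3 -m creep '[0,0,0.05,0,-1,0,0,0,0,-1,0,0,0,0,1,0,0,0,0,1,0,0,0,0,1,0,0,-0.5,0,1,0,0,-1,0,1,0,0,-1,0,1]' | tail -1
python3 -m creep '[0,0,-1,0,1,0,0,-1,0,1,0,0,-1,0,1,0,0,-0.5,0,1,0,0,0,0,1]' | tail -1
python3 plan.py 0.6285 0.307 0.14 -48
python3 - <<'E'
from h import *
c=get_calibration("wrist"); im,d=get_image("wrist"); P=cloud(d,c)
q=P[(d>.05)&(P[...,2]>.02)&(P[...,2]<.05)&(np.hypot(P[...,0]-.451,P[...,1]+.095)<.045)]
print(len(q),np.percentile(q[:,2],[50,90,99]),cv2.minEnclosingCircle((q[:,:2]*1000).astype(np.float32)))
E
```

```text
grip_force: 0.0
grip_force: 0.0
pos [ 0.451  -0.0944  0.131 ] yaw -48.0 width 0.0857 t 26.9 grip 0.0 F [ 0.4  0.  -0.2]
twist -0.0 shift units [20.03 -8.98 -0.42] down [ 0.002  0.    -1.   ]
4368 [0.03447326 0.03550381 0.03630352] ((450.33526611328125, -95.25788879394531), 30.877986907958984)
```

```bash
python3 -m creep '[0.91,-0.41,0,0,1,0.91,-0.41,0,0,1,0.91,-0.41,0,0,1,0.91,-0.41,0,0,1,0.91,-0.41,0,0,1,0.91,-0.41,0,0,1,0.91,-0.41,0,0,1,0.91,-0.41,0,0,1]' | tail -1
python3 -m creep '[0.91,-0.41,0,0,1,0.91,-0.41,0,0,1,0.91,-0.41,0,0,1,0.91,-0.41,0,0,1,0.91,-0.41,0,0,1,0.91,-0.41,0,0,1,0.91,-0.41,0,0,1,0.91,-0.41,0,0,1]' | tail -1
python3 -m creep '[0.91,-0.41,0,0,1,0.91,-0.41,0,0,1,0.91,-0.41,0,0,1,0.91,-0.41,0,0,1,0.91,-0.41,0,0,1,0.91,-0.41,0,0,1,0,0,0,0,1,0,0,0,0,1]' | tail -1
python3 plan.py 0.6285 0.307 0.014 -48
python3 - <<'E'
from h import *
c=get_calibration("wrist"); im,d=get_image("wrist"); P=cloud(d,c)
q=P[(d>.05)&(P[...,2]>.045)&(P[...,2]<.06)&(np.hypot(P[...,0]-.6285,P[...,1]-.307)<.035)]
print(len(q),np.percentile(q[:,2],[50,90,99]),cv2.minEnclosingCircle((q[:,:2]*1000).astype(np.float32)))
E
```

```text
grip_force: 0.0
grip_force: 0.0
grip_force: 0.0
pos [0.6273 0.3077 0.1293] yaw -48.0 width 0.0855 t 29.4 grip 0.0 F [ 0.1 -1.2 -0. ]
twist 0.0 shift units [0.03 0.07 5.77] down [-0.    -0.001 -1.   ]
1645 [0.05172487 0.05263387 0.05330021] ((629.2203369140625, 306.7517395019531), 17.39556884765625)
```

```bash
python3 -m creep '[0.04,0.1,0,0,1,0,0,1,0,1,0,0,1,0,1,0,0,1,0,1,0,0,1,0,1,0,0,1,0,1,0,0,0.6,0,1,0,0,0.15,0,1]' | tail -1
python3 -m creep '[0,0,0,0,1,0,0,0,0,-1,0,0,0,0,-1,0,0,0,0,-1,0,0,0,0,-1,0,0,0,0,-1,0,0,0,0,-1]' 30 | tail -1
python3 plan.py 0.629 0.307 0.014 -48
python3 -m creep '[0,0,-0.5,0,-1,0,0,-1,0,-1,0,0,-1,0,-1,0,0,-1,0,-1,0,0,-1,0,-1,0,0,-1,0,-1,0,0,-0.7,0,-1,0,0,0,0,-1]' | tail -1
python3 plan.py 0.4605 -0.3 0.14 -48
```

```text
grip_force: 0.0
grip_force: 29.8
pos [0.6296 0.3066 0.0155] yaw -48.0 width 0.0342 t 30.9 grip 29.8 F [-0.3 -0.3  6.7]
twist -0.0 shift units [-0.01 -0.04  0.08] down [ 0.001  0.    -1.   ]
grip_force: 30.0
pos [0.6303 0.3068 0.1419] yaw -48.0 width 0.0344 t 31.7 grip 30.0 F [-0.1 -0.1 -1.1]
twist -0.0 shift units [-2.661e+01  1.686e+01  1.000e-02] down [ 0.003  0.002 -1.   ]
```

```bash
python3 -m creep '[-0.95,0.6,0,0,-1,-0.95,0.6,0,0,-1,-0.95,0.6,0,0,-1,-0.95,0.6,0,0,-1,-0.95,0.6,0,0,-1,-0.95,0.6,0,0,-1,-0.95,0.6,0,0,-1,-0.95,0.6,0,0,-1]' | tail -1
python3 -m creep '[-0.95,0.6,0,0,-1,-0.95,0.6,0,0,-1,-0.95,0.6,0,0,-1,-0.95,0.6,0,0,-1,-0.95,0.6,0,0,-1,-0.95,0.6,0,0,-1,-0.95,0.6,0,0,-1,-0.95,0.6,0,0,-1]' | tail -1
python3 -m creep '[-0.95,0.6,0,0,-1,-0.95,0.6,0,0,-1,-0.95,0.6,0,0,-1,-0.95,0.6,0,0,-1,-0.95,0.6,0,0,-1,-0.95,0.6,0,0,-1,-0.95,0.6,0,0,-1,-0.95,0.6,0,0,-1]' | tail -1
python3 -m creep '[-0.95,0.6,0,0,-1,-0.95,0.6,0,0,-1,-0.95,0.6,0,0,-1,-0.95,0.6,0,0,-1,0,0,0,0,-1,0,0,0,0,-1]' | tail -1
python3 plan.py 0.4605 -0.3 0.0185 -48
python3 - <<'E'
from h import *
c=get_calibration("wrist"); im,d=get_image("wrist"); cv2.imwrite("pics/w6.png",im[:,:,::-1]); P=cloud(d,c)
q=P[(d>.05)&(P[...,2]>.005)&(P[...,2]<.013)&(np.hypot(P[...,0]-.46,P[...,1]+.3)<.04)]
print(len(q),rect(q[:,:2]),cv2.minEnclosingCircle((q[:,:2]*1000).astype(np.float32)))
E
```

```text
grip_force: 30.0
grip_force: 30.0
grip_force: 30.0
grip_force: 30.1
pos [ 0.4582 -0.2992  0.1386] yaw -48.1 width 0.0342 t 34.7 grip 30.1 F [ 0.5 -0.1 -1. ]
twist -0.01 shift units [0.06 0.11 6.  ] down [-0.001  0.    -1.   ]
684 ([460.8, -299.8], 57.8, 53.1, -50.8) ((458.7659606933594, -301.9158020019531), 29.488162994384766)
```

View pics/w6.png

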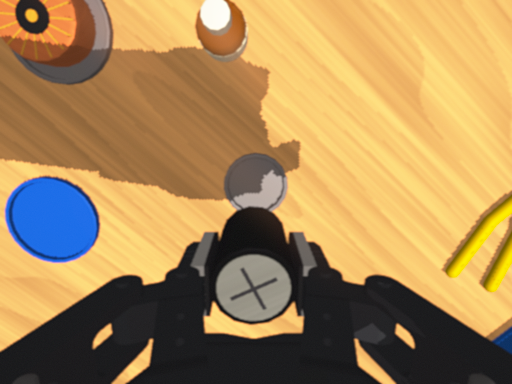

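The capacitor is upright at (253,285), with the small tray at (256,183) in line and the bottle standing at (220,25). Lowering.

```bash
python3 -m creep '[0,0.11,1,0,-1,0,0,1,0,-1,0,0,1,0,-1,0,0,1,0,-1,0,0,1,0,-1,0,0,0.5,0,-1,0,0,0.35,0,-1,0,0,0,0,-1]' | tail -1
python3 -m creep '[0,0,0.05,0,-1,0,0,0,0,-1]' | tail -1
python3 plan.py 0.4597 -0.301 0.0185 -48
```

```text
grip_force: 30.1
grip_force: 30.1
pos [ 0.4604 -0.3009  0.0215] yaw -48.0 width 0.0344 t 35.8 grip 30.1 F [-0.2 -0.2 -0.6]
twist -0.0 shift units [-0.03 -0.02  0.15] down [ 0.001 -0.    -1.   ]
```

```bash
python3 -m creep '[0,0,0.1,0,-1,0,0,0.06,0,-1,0,0,0,0,-1]' | tail -1
python3 plan.py 0.4597 -0.301 0.0185 -48
```

```text
grip_force: 31.2
pos [ 0.4604 -0.3009  0.0184] yaw -48.0 width 0.0342 t 36.0 grip 31.2 F [-2.5  2.4 13.4]
twist -0.0 shift units [-0.03 -0.02 -0.  ] down [ 0.001  0.    -1.   ]
```

On the floor. Releasing, rising clear, then checking everything.

```bash
python3 -m creep '[0,0,0,0,0.6,0,0,0,0,0.6,0,0,0,0,0.6,0,0,-0.4,0,0.8,0,0,-1,0,1,0,0,-1,0,1,0,0,-1,0,1,0,0,-1,0,1]' | tail -1
python3 -m creep '[0,0,-1,0,1,0,0,-1,0,1,0,0,-1,0,1,0,0,-1,0,1,0,0,0,0,1]' | tail -1
python3 - <<'E'
from h import *
c=get_calibration("wrist"); im,d=get_image("wrist"); P=cloud(d,c)
q=P[(d>.05)&(P[...,2]>.045)&(P[...,2]<.065)&(np.hypot(P[...,0]-.46,P[...,1]+.3)<.035)]
print(len(q),np.percentile(q[:,2],[5,50,95]),cv2.minEnclosingCircle((q[:,:2]*1000).astype(np.float32)))
im,d=get_image("scene"); cv2.imwrite("pics/s2.png",im[90:290,90:410,::-1].repeat(2,0).repeat(2,1))
E
```

```text
grip_force: 0.0
grip_force: 0.0
1106 [0.05285432 0.05470663 0.05593873] ((460.528564453125, -301.2715759277344), 17.389493942260742)
```

View pics/s2.png

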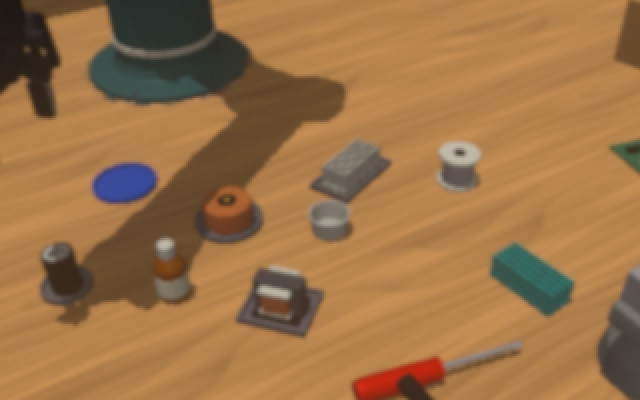

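All four parts stand in their trays: capacitor (63,270), toroid (230,212), transformer (282,298) and heat sink (352,168). The bottle at (170,270) and the reel at (458,165) are untouched.

```bash
python3 -c "from cell import job_done; print(job_done())"
```

```text
the job is handed in; nothing more can be done
None
```

The job is handed in: all four components measured upright on their tray floors within about 2 mm of centre, and the flux bottle and solder reel still stand where they were; no verdict came back.

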